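Pump up the vacuum manifold

TASK

Work the hand pump of the vacuum manifold: push its spring plunger right down with the fingertips and let it come all the way up again, stroke after stroke, until the indicator pin stands fully out, level with the top of the gauge post beside it. Raise the pin by pumping only, without touching it, leave the plunger up, and leave the bottle, beaker and tube rack where they stand; nothing is to be gripped or lifted.

Things in the scene. Friction and masses are not known exactly. Their poses are not given: they have to be found in the camera images.
- manifold: Fixed vacuum manifold with a hand pump on one end. Origin: on the bench, under the plunger's axis; x points to the indicator pin, y to the tank, z up. Pump housing: aluminium box 135 x 62 mm (x from -42 to +93 mm), 100 mm high, with a steel gland 54 mm across and 18 mm high round the plunger. Tank with blue lid and small white valves: centre at x +20, y +165 mm, lid 118 x 218 mm, 130 mm high, 165 mm with the valves
- knob_top (a point): Centre of the flat top (32 mm across) of the plunger's black mushroom knob, 38 mm across and 17 mm thick, on the plunger's upright axis; it moves with the plunger. 159 mm above the bench when the plunger is up, 139 mm when fully down
- plunger (a joint): Plunger stroke in m: 0 = up (it springs back there by itself), 0.020 = fully down on its stop. The spring pushes back with about 7 N at the top and 12 N at the bottom. A push of less than about 17 mm raises the pin little or not at all. The pin rises during the return, not the push: by about 12 mm a full stroke (4 to 18 mm on the first two), if the plunger comes all the way up. Strokes after the pin is out do no harm
- pin (a joint): How far the indicator pin has come out, in m: 0 = in, 0.048 = fully out (hard stop at 0.050). It starts at 0 to 0.012 and stays where the pumping leaves it, so about three or four full strokes are needed
- pin_top (a point): Top of the upright steel indicator pin (8 mm thick with a 13 mm head), 65 mm from the plunger's axis along the manifold's x; it moves with the pin. 110 mm above the bench when in, 158 mm when fully out
- gauge_top (a point): Top of the fixed steel gauge post, a thin post with a small flag that points at the pin, 158 mm above the bench, at x +65, y -18 mm on the manifold: the pin is fully out when its top is level with this
- reagent: Loose amber glass bottle, 60 mm across, 135 mm high, origin at its base; leave alone
- beaker: Loose glass beaker, 72 mm across, 85 mm high, origin at its base; leave alone
- rack: Loose white tube rack, 110 x 60 x 45 mm, origin under its centre; leave alone

How it is judged:
By the outcome, as a careful person would: the job done as asked, in the order asked, and still so for the second after the job is handed in, with the robot touching nothing.
It also fails if it takes over 40 s, if anything falls off the work surface, if the arm or the gripper's body presses on something with over 40 N, if the wrist force passes 120 N, or if a joint passes its speed limit or range.

ROBOT

A 6-joint arm with a two-finger parallel gripper is mounted at the origin on the work surface. World frame = base frame: x ahead of the robot, y to its left, z up, the work surface at z = 0. Lengths are in mm, angles in rad, forces in N, time in s.
With the tool pointing down it reaches from about 350 to 875 mm from the base axis. Payload 4.2 kg.
Tool frame: the origin (TCP) lies at the very end of the fingers, on their centre line; the grasp point (between the pads) lies 19 mm behind it (arm.grasp_offset is the distance from the TCP to the grasp point, in mm); z points along the fingers, y is the direction in which the jaws open and shut (so a half turn about z gives the same grasp; the last joint's range is limited). The gripper opens to 85 mm and grips with 20 to 120 N. Pads are 22 mm wide; open, the fingers measure 114 mm over their backs; the gripper's body (76 mm by 85 mm) begins 54 mm behind the grasp point. The pads swing forward as they close: fully open they stand 13 mm farther back than shut.
Start: joints at [1.371, 0.385, 0.008, 0, -1.194, -0.259], TCP at [276.762, 560.359, 231.312] pointing down, gripper open.
Joint ranges: [-3.14, 3.14], [-1.21, 2.06], [-1.07, 1.41], [-3.16, 2.05], [-2.99, -0.16], [-3.1, 3.1]. Speed limits (rad/s): [2.79, 2.79, 3.14, 3.14, 3.14, 3.14].

INTERFACE

Orientations are given as a unit quaternion [x, y, z, w].
In Python, from bench import arm gives the robot as it stands.
- The arm moves only by the tool arm_command, never from a script. Its argument "commands" is one flat list of numbers, 4 for each row, row after row: the shift along the tool's x, y, z in m, then the turn about the tool's z in degrees. In form: [tx, ty, tz, roll, tx, ty, tz, roll, ...]. A call has exactly 5 rows; each row shifts and turns the pose as measured when the row begins, along the tool's axes as they then stand; what a row does not reach is not made up. A row lasts 1/10 s, in which the tool goes at most 50 mm and 8.59 degrees, less where a joint would pass 70% of its speed; a pose out of reach is approached as far as the arm can. A call with a gripper value outside its range is refused whole. "jaw" is the opening, from 0 (shut) to 1 (fully open), set as the call begins (left out, the last holds). The fingers move at their own pace and stop on an object; the grip force is fixed at half the most. Time passes only in rows, so rows that do not move let the fingers close, or fill a call up. It gives the time, the measured TCP pose, the force and the opening at its end, in the units of the state.
- arm.read_state(): the state, without advancing time (a new reading comes with each control period).
- arm.get_image(name): name is "side" or "top"; returns the picture (400x640x3 uint8, red, green, blue); there is no depth.
- arm.camera_info(name): a dict with "camera_matrix" (3x3 intrinsics, pixels), "k1" (the pictures are not rectified: a ray, as slopes to the right and down, at radius r is drawn at 1 + k1 r^2 times it, then the intrinsics apply), "world_from_camera" (4x4, takes a point from camera to world coordinates). Camera axes: x right, y down, z forward; pixel columns grow to the right and rows downward; lengths in mm; the calibration is good to about 2 mm. A picture is of the moment at which its call begins. camera_info takes no time and is no camera call.
- arm.job_done(): hands the job in, once; it reports no verdict.
Trained networks look in the newest picture that a camera, given by its name, has taken for a name from the list of things; names that differ only in an ending like _2 or _b are one class to them, and where a whole thing is asked for, a point or a joint stands for the part that bears it (a point fixed in the world has none). Each returns a list of dicts, best first, with "confidence" (0 to 1); they miss things now and then, are a little off and sometimes report something else, mostly with a low value. They report only what shows in the picture. A call takes as long as a camera call.
- arm.regions_of(camera, target): "mask" (400x640 bool, what is visible of it).
- arm.place_of(camera, target): "centre" ([x, y, z] in mm, in the coordinates of the camera as it stood for that picture, good to about 4 mm: a listed point, or the origin of a listed thing).
The state is a dict: "clock": time; "joints": joint angles; "joint_vel": joint speeds; "joint_efforts": joint torques, N m; "position": TCP position; "ee_rot": TCP orientation; "contact_force": force on the tool from outside, world axes, zero at the start; "wrist_torque": the same for the moment, N m; "gripper_width": finger opening in mm.
Only numpy, scipy, OpenCV 4.12 (cv2) and the standard library are available. Lean on these libraries where they do the work, as an engineer would, in place of code of your own. Each camera call takes 0.05 s, during which the arm holds its last target.

## Working session

There is one attempt and no reset: what is moved stays moved. The work goes in short steps, Python scripts to look and compute and a tool call to move; the robot and the scene stay as the last step left them, time stands still between calls to the robot, and variables do not carry over. Pictures are saved under pics/ and viewed, and the job is handed in when it is done.

Besides the shell and the picture viewer there is one more tool, called after "Call:" by a JSON object that holds its "fn" and its "kwargs". arm_command: Moves the arm, as the interface text tells. Its arguments: {"type":"object","properties":{"commands":{"type":"array"},"jaw":{"type":"number"}},"required":["commands"]}

```bash
mkdir -p pics; ls
cat > h.py <<'E'
import numpy as np, cv2
from bench import arm
def W(cam,p):
    T=np.array(arm.camera_info(cam)["world_from_camera"]); return (T@np.append(p,1))[:3]
def proj(cam,p):
    i=arm.camera_info(cam); T=np.linalg.inv(np.array(i["world_from_camera"])); c=(T@np.append(p,1))[:3]
    s=c[:2]/c[2]; s=s*(1+i["k1"]*(s@s)); K=np.array(i["camera_matrix"]); return K[:2,:2]@s+K[:2,2]
def atz(cam,u,v,z):
    i=arm.camera_info(cam); K=np.array(i["camera_matrix"]); T=np.array(i["world_from_camera"])
    d=np.linalg.solve(K[:2,:2],np.array([u,v])-K[:2,2]); s=d.copy()
    for _ in range(20): s=d/(1+i["k1"]*(s@s))
    r=T[:3,:3]@np.append(s,1); o=T[:3,3]; return o+r*(z-o[2])/r[2]
def save(cam,n):
    im=arm.get_image(cam); cv2.imwrite(f"pics/{n}.png",cv2.cvtColor(im,cv2.COLOR_RGB2BGR)); return im
E
python3 - <<'E'
from h import *
save("side","s0");save("top","t0")
for c in("side","top"):
    print(c,np.round(arm.camera_info(c)["world_from_camera"],2).tolist(),arm.camera_info(c)["k1"])
    for n in ["knob_top","pin_top","gauge_top","manifold","reagent","beaker","rack"]:
        print(n,[(np.round(W(c,r["centre"])).tolist(),round(r["confidence"],2)) for r in arm.place_of(c,n)[:2]])
print(arm.read_state())
E
```

```text
pics
side [[0.93, -0.26, 0.25, 300.99], [-0.36, -0.66, 0.67, -802.64], [-0.01, -0.71, -0.7, 875.63], [0.0, 0.0, 0.0, 1.0]] -0.0498086219125223
knob_top [([527.0, -14.0, 162.0], 0.53)]
pin_top [([593.0, -10.0, 117.0], 0.4)]
gauge_top [([592.0, -29.0, 162.0], 0.67)]
manifold [([523.0, -17.0, 0.0], 0.66)]
reagent []
beaker [([622.0, -230.0, 4.0], 0.61), ([481.0, -191.0, 0.0], 0.31)]
rack [([486.0, -189.0, 4.0], 0.78), ([592.0, -28.0, 163.0], 0.73)]
top [[-0.01, -0.99, 0.13, 440.86], [-1.0, 0.01, -0.03, -60.0], [0.03, -0.13, -0.99, 1066.19], [0.0, 0.0, 0.0, 1.0]] -0.13044750179327338
knob_top [([526.0, -12.0, 159.0], 0.53)]
pin_top [([591.0, -11.0, 114.0], 0.61)]
gauge_top [([590.0, -29.0, 160.0], 0.72)]
manifold [([520.0, -19.0, 4.0], 0.88)]
reagent [([627.0, -139.0, 3.0], 0.67), ([521.0, -15.0, 5.0], 0.52)]
beaker [([628.0, -226.0, 5.0], 0.82), ([627.0, -141.0, 2.0], 0.3)]
rack [([482.0, -189.0, -2.0], 0.7)]
{'clock': 0.8, 'joints': array([ 1.37059622e+00,  3.84672091e-01,  7.91538674e-03, -6.50811392e-09,
       -1.19401271e+00, -2.58603054e-01]), 'joint_vel': array([ 0.00019379,  0.00230262,  0.00018641,  0.00171147, -0.00090273,
        0.00038371]), 'joint_efforts': array([ 1.61926844e-03, -3.92029059e+01,  1.88608664e+01,  4.19028684e+00,
       -1.85871650e-04,  6.35500697e-06]), 'position': array([276.76393393, 560.35917166, 231.33497308]), 'ee_rot': array([ 9.73802647e-01, -2.27394822e-01, -3.95934721e-07, -1.34512364e-05]), 'contact_force': array([ 0.02907998,  0.68863281, -0.05053447]), 'wrist_torque': array([-0.04765086,  0.03385776,  0.01488476]), 'gripper_width': 85.49639564026523}
```

View pics/s0.png

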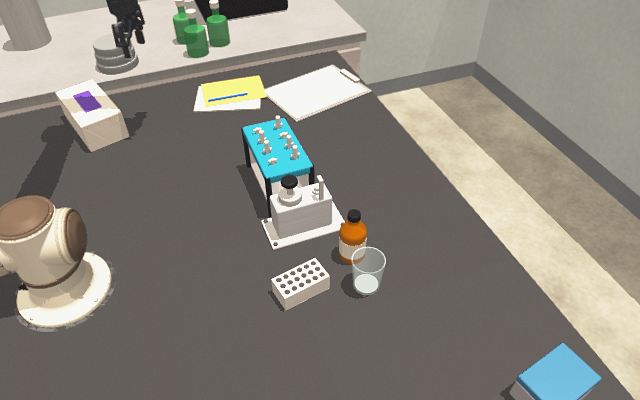

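View pics/t0.png

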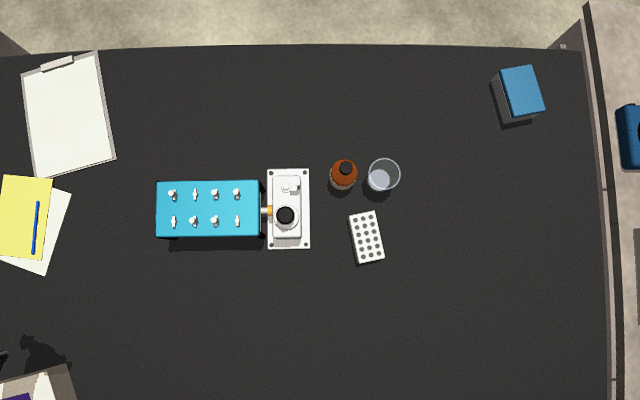

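Run:
```python
from h import *
from scipy.spatial.transform import Rotation as R
for p in [(524,-14,159),(590,-11,114),(590,-29,159)]:
  print(p,proj("side",p),proj("top",p))
print(R.from_quat(arm.read_state()["ee_rot"]).as_matrix().round(3))
```

```text
(524, -14, 159) [288.03440298 179.93620504] [285.31417432 215.69136755]
(590, -11, 114) [315.97480112 186.90004348] [284.839271   186.66136969]
(590, -29, 159) [318.59924005 176.84317256] [292.57043861 183.13898669]
[[ 0.897 -0.443  0.   ]
 [-0.443 -0.897  0.   ]
 [-0.    -0.    -1.   ]]
```

The top view has the knob at (285,215) and the side view at (290,182). Both match the projected point, so I'll use knob_top ≈ (526,-13,159), with the manifold's x along world x. I'll shut the fingers and move over at a safe height.

Call:
{"fn": "arm_command", "kwargs": {"commands": [0.032,0.027,0,0,0.032,0.027,0,0,0.032,0.027,0,0,0.032,0.027,0,0,0.032,0.027,0,0], "jaw": 0}}

```text
clock: 1.3
position: [361.4, 367.1, 230.0]
ee_rot: [0.975, -0.223, 0.0, -0.0]
contact_force: [0.1, 0.8, 0.2]
gripper_width: 12.1
```

Call:
{"fn": "arm_command", "kwargs": {"commands": [0.032,0.027,0,0,0.032,0.027,0,0,0.032,0.027,0,0,0.032,0.027,0,0,0.032,0.027,0,0]}}

```text
clock: 1.8
position: [448.9, 168.0, 231.6]
ee_rot: [0.975, -0.222, 0.002, -0.002]
contact_force: [0.7, 1.1, 0.5]
gripper_width: -0.0
```

Call:
{"fn": "arm_command", "kwargs": {"commands": [0.032,0.027,0,0,0.032,0.027,0,0,0.032,0.027,0,0,0.032,0.027,0,0,0,0,0,0]}}

```text
clock: 2.3
position: [520.8, 4.8, 233.0]
ee_rot: [0.974, -0.224, 0.004, -0.003]
contact_force: [-0.7, 0.4, -0.5]
gripper_width: 0.2
```

Call:
{"fn": "arm_command", "kwargs": {"commands": [0.012,0.014,0,0,0,0,0.03,0,0,0,0.02,0,0,0,0,0,0,0,0,0]}}

```text
clock: 2.8
position: [527.3, -14.5, 183.4]
ee_rot: [0.974, -0.226, 0.005, -0.004]
contact_force: [0.1, -0.1, -0.9]
gripper_width: 0.4
```

Run:
```python
from h import *
a=save("side","s1");b=save("top","t1")
cv2.imwrite("pics/s1c.png",cv2.resize(cv2.cvtColor(a[90:250,220:400],cv2.COLOR_RGB2BGR),None,fx=4,fy=3.7,interpolation=cv2.INTER_CUBIC))
for n in ["knob_top","pin_top","gauge_top"]:
  for c in ("side","top"):
    print(c,n,[(np.round(W(c,r["centre"])).tolist(),round(r["confidence"],2)) for r in arm.place_of(c,n)[:2]])
s=arm.read_state();print(s["position"],s["ee_rot"],s["contact_force"])
print(proj("side",s["position"]),proj("side",(526,-13,159)))
```

```text
side knob_top [([524.0, -16.0, 163.0], 0.55)]
top knob_top [([592.0, -30.0, 161.0], 0.42)]
side pin_top [([589.0, -9.0, 113.0], 0.47)]
top pin_top []
side gauge_top [([592.0, -30.0, 163.0], 0.56)]
top gauge_top [([591.0, -28.0, 156.0], 0.58)]
[527.32890161 -14.53804191 183.48138039] [ 0.97408724 -0.22605771  0.0057814  -0.00430482] [ 0.40666591 -0.44993094  0.2920647 ]
[288.98194105 171.18273378] [288.75525249 179.43437881]
```

View pics/s1c.png

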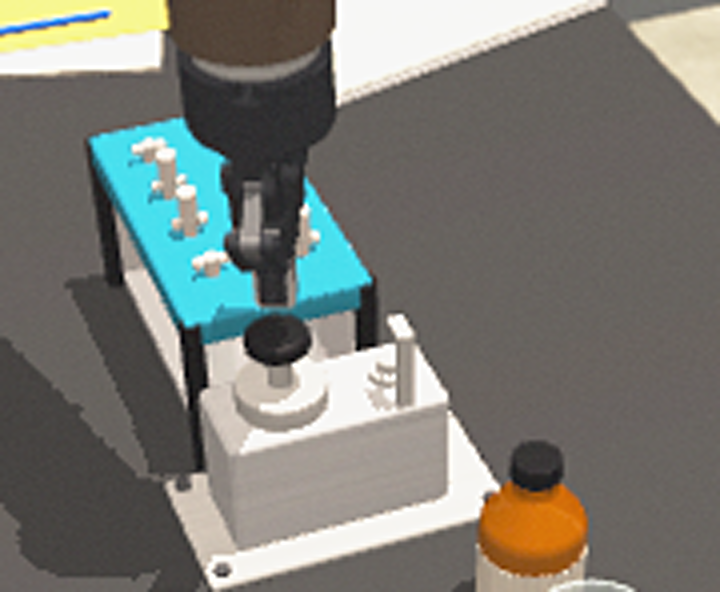

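Crop: the fingertips sit directly above the knob, which is at crop (278,340), and the pin is still in. Now the first push.

Call:
{"fn": "arm_command", "kwargs": {"commands": [0,0,0.02,0,0,0,0.01,0,0,0,0.006,0,0,0,0.004,0,0,0,0.003,0]}}

```text
clock: 3.7
position: [528.7, -14.1, 146.2]
ee_rot: [0.974, -0.225, 0.008, -0.004]
contact_force: [-5.0, 1.8, 11.3]
gripper_width: 0.2
```

Call:
{"fn": "arm_command", "kwargs": {"commands": [0,0,0.005,0,0,0,0.005,0,0,0,0.003,0,0,0,0.003,0,0,0,0.002,0]}}

```text
clock: 4.2
position: [528.7, -14.1, 139.4]
ee_rot: [0.975, -0.222, 0.009, -0.003]
contact_force: [-5.0, 2.0, 11.9]
gripper_width: 0.1
```

Call:
{"fn": "arm_command", "kwargs": {"commands": [0,0,0.004,0,0,0,0.004,0,0,0,0.004,0,0,0,0,0,0,0,0,0]}}

```text
clock: 4.7
position: [528.8, -14.1, 144.1]
ee_rot: [0.976, -0.219, 0.012, -0.001]
contact_force: [-4.7, 1.7, 10.2]
gripper_width: -0.1
```

Call:
{"fn": "arm_command", "kwargs": {"commands": [0,0,0.008,0,0,0,0.008,0,0,0,0.008,0,0,0,0.008,0,0,0,0.008,0]}}

```text
clock: 5.2
position: [529.3, -14.2, 138.8]
ee_rot: [0.977, -0.213, 0.016, 0.002]
contact_force: [-18.9, 7.0, 43.7]
gripper_width: -0.2
```

That was the stop: z is 138.8 and the force rose. Now I'll release fully.

Call:
{"fn": "arm_command", "kwargs": {"commands": [0,0,-0.015,0,0,0,-0.015,0,0,0,0,0,0,0,0,0,0,0,0,0]}}

```text
clock: 5.7
position: [530.1, -13.3, 175.4]
ee_rot: [0.977, -0.212, 0.021, 0.0]
contact_force: [-0.1, 0.2, 0.5]
gripper_width: -0.3
```

```bash
cat > look.py <<'E'
import sys
from h import *
from scipy.spatial.transform import Rotation as R
n=sys.argv[1]
a=save("side",n)
cv2.imwrite(f"pics/{n}c.png",cv2.resize(cv2.cvtColor(a[130:230,250:360],cv2.COLOR_RGB2BGR),None,fx=6,fy=6,interpolation=cv2.INTER_CUBIC))
for t in ["knob_top","pin_top","gauge_top"]:
    print(t,[(np.round(W("side",r["centre"])).tolist(),round(r["confidence"],2)) for r in arm.place_of("side",t)[:2]])
s=arm.read_state();print(s["clock"],s["position"],s["contact_force"]);print(R.from_quat(s["ee_rot"]).as_matrix().round(3))
E
python3 look.py s2
```

```text
knob_top [([525.0, -15.0, 160.0], 0.51), ([626.0, -138.0, -1.0], 0.34)]
pin_top [([590.0, -10.0, 126.0], 0.52)]
gauge_top [([594.0, -29.0, 159.0], 0.83)]
5.9 [529.93838765 -13.35997836 175.12791843] [ 0.95483782 -0.10202866 -0.04978035]
[[ 0.909 -0.415  0.04 ]
 [-0.414 -0.91  -0.01 ]
 [ 0.041 -0.007 -0.999]]
```

View pics/s2c.png

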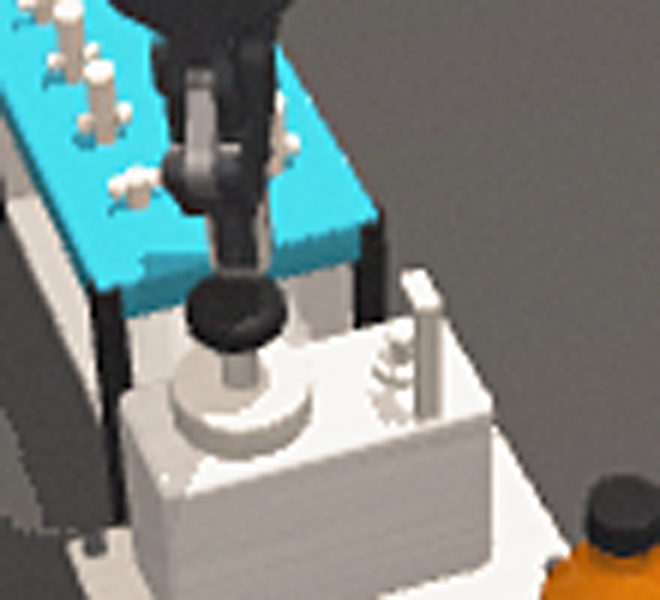

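The knob is up and the pin has risen to about 126. I'll recentre by about 4 mm and start stroke 2.

Call:
{"fn": "arm_command", "kwargs": {"commands": [-0.003,0.003,0.012,0,0,0,0.012,0,0,0,0.012,0,0,0,0.01,0,0,0,0.006,0]}}

```text
clock: 6.4
position: [527.3, -15.2, 139.0]
ee_rot: [0.978, -0.209, 0.021, 0.004]
contact_force: [-16.7, 6.8, 31.2]
gripper_width: 0.0
```

Call:
{"fn": "arm_command", "kwargs": {"commands": [0,0,-0.015,0,0,0,-0.015,0,0,0,0,0,0,0,0,0,0,0,0,0]}}

```text
clock: 6.9
position: [526.9, -14.2, 172.0]
ee_rot: [0.978, -0.208, 0.023, 0.004]
contact_force: [-0.1, -1.0, -0.4]
gripper_width: -0.1
```

```bash
python3 look.py s3
```

```text
knob_top [([529.0, -14.0, 161.0], 0.61)]
pin_top [([590.0, -10.0, 135.0], 0.57), ([526.0, -17.0, 161.0], 0.49)]
gauge_top [([591.0, -28.0, 160.0], 0.74)]
7.1 [526.88821329 -14.26323241 172.09199224] [ 0.64009683 -0.10179938  0.31583156]
[[ 0.913 -0.406  0.042]
 [-0.406 -0.914 -0.016]
 [ 0.045 -0.002 -0.999]]
```

Pin is at about 135. Stroke 3.

Call:
{"fn": "arm_command", "kwargs": {"commands": [-0.001,0,0.012,0,0,0,0.012,0,0,0,0.01,0,0,0,0.009,0,0,0,0.006,0]}}

```text
clock: 7.6
position: [527.9, -14.1, 138.9]
ee_rot: [0.979, -0.204, 0.023, 0.006]
contact_force: [-17.4, 6.1, 33.4]
gripper_width: -0.0
```

Call:
{"fn": "arm_command", "kwargs": {"commands": [0,0,-0.015,0,0,0,-0.015,0,0,0,0,0,0,0,0,0,0,0,0,0]}}

```text
clock: 8.1
position: [527.5, -12.9, 172.3]
ee_rot: [0.979, -0.203, 0.025, 0.006]
contact_force: [0.2, 0.7, 0.1]
gripper_width: 0.0
```

```bash
python3 look.py s4
```

```text
knob_top [([525.0, -14.0, 160.0], 0.79)]
pin_top [([592.0, -8.0, 147.0], 0.48)]
gauge_top [([592.0, -29.0, 157.0], 0.7)]
8.3 [527.54243279 -12.94587443 172.35909678] [-0.36009021  0.59852201  0.03496297]
[[ 0.916 -0.398  0.047]
 [-0.398 -0.917 -0.022]
 [ 0.052  0.001 -0.999]]
```

Pin is at about 147. Two more strokes; any extra does no harm.

Call:
{"fn": "arm_command", "kwargs": {"commands": [-0.002,0.001,0.012,0,0,0,0.012,0,0,0,0.01,0,0,0,0.009,0,0,0,0.006,0]}}

```text
clock: 8.8
position: [527.2, -13.4, 139.0]
ee_rot: [0.979, -0.2, 0.026, 0.009]
contact_force: [-18.1, 6.2, 34.8]
gripper_width: 0.1
```

Call:
{"fn": "arm_command", "kwargs": {"commands": [0,0,-0.015,0,0,0,-0.015,0,0,0,0,0,0,0,0,0,0,0,0,0]}}

```text
clock: 9.3
position: [526.7, -12.1, 172.3]
ee_rot: [0.98, -0.199, 0.028, 0.008]
contact_force: [0.3, -0.3, -0.2]
gripper_width: -0.2
```

```bash
python3 look.py s5
```

```text
knob_top [([527.0, -15.0, 159.0], 0.59)]
pin_top [([590.0, -12.0, 161.0], 0.45)]
gauge_top [([592.0, -31.0, 162.0], 0.56)]
9.5 [526.72332801 -12.1172956  172.38264991] [0.00735904 0.03346757 0.35914828]
[[ 0.919 -0.391  0.052]
 [-0.39  -0.92  -0.027]
 [ 0.058  0.005 -0.998]]
```

View pics/s5c.png

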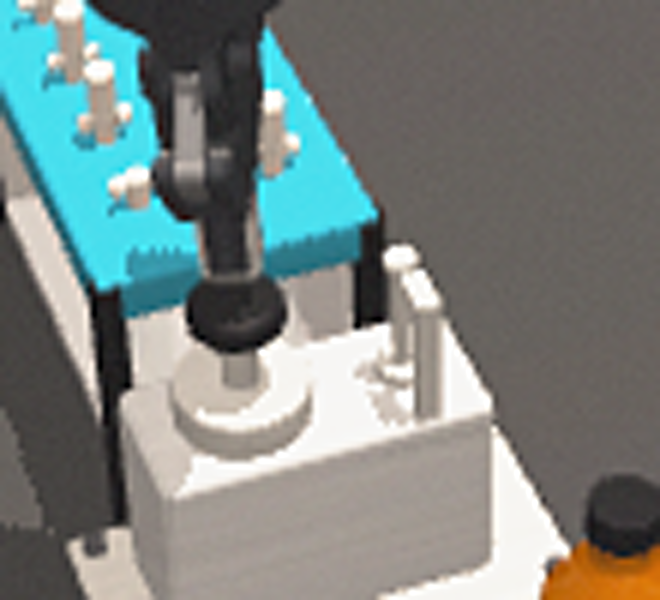

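The pin head, at crop (401,255), now stands up beside the post. I'll add one more stroke as insurance, which also shows whether the pin moves any further, then lift clear.

Call:
{"fn": "arm_command", "kwargs": {"commands": [-0.001,0,0.012,0,0,0,0.012,0,0,0,0.01,0,0,0,0.009,0,0,0,0.006,0]}}

```text
clock: 10.0
position: [528.0, -12.1, 139.0]
ee_rot: [0.98, -0.196, 0.029, 0.011]
contact_force: [-18.0, 7.4, 35.0]
gripper_width: -0.1
```

Call:
{"fn": "arm_command", "kwargs": {"commands": [0,0,-0.015,0,0,0,-0.015,0,0,0,-0.02,0,0,0,-0.03,0,0,0,0,0]}}

```text
clock: 10.5
position: [525.1, -9.3, 225.9]
ee_rot: [0.98, -0.195, 0.032, 0.011]
contact_force: [0.5, 0.3, 0.2]
gripper_width: -0.1
```

```bash
python3 look.py s6
python3 - <<'E'
from h import *
save("top","t6")
for n in ["knob_top","pin_top","gauge_top","reagent","beaker","rack"]:
    print(n,[(np.round(W("top",r["centre"])).tolist(),round(r["confidence"],2)) for r in arm.place_of("top",n)[:1]])
print(proj("side",(590,-11,158)),(proj("side",(590,-11,158))-[250,130])*6)
E
```

```text
knob_top [([527.0, -17.0, 160.0], 0.81)]
pin_top [([590.0, -9.0, 160.0], 0.5)]
gauge_top [([591.0, -29.0, 160.0], 0.97)]
10.7 [522.04524982  -9.85875539 220.53936863] [ 0.66672574 -0.65611899 -0.76467186]
[[ 0.922 -0.383  0.048]
 [-0.382 -0.923 -0.035]
 [ 0.058  0.014 -0.998]]
knob_top []
pin_top []
gauge_top [([591.0, -27.0, 157.0], 0.82)]
reagent [([626.0, -140.0, -1.0], 0.78)]
beaker [([626.0, -230.0, -0.0], 0.59)]
rack [([483.0, -189.0, -1.0], 0.73)]
[315.71828415 172.2540838 ] [394.30970491 253.52450279]
```

View pics/s6c.png

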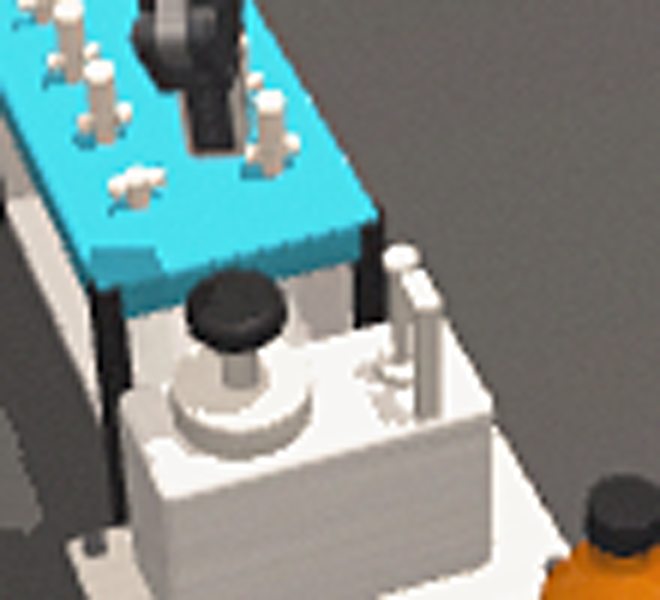

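View pics/t6.png

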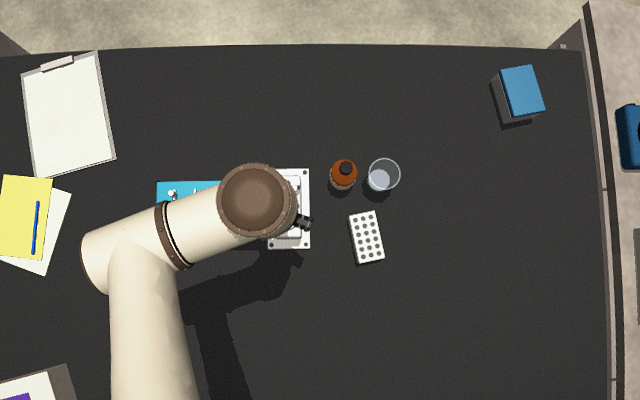

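The pin is at the same pixel as before the extra stroke, (401,255), so it is on its stop, level with the post. The knob is up and clear of the fingers, and the loose items haven't moved.

```bash
python3 -c "
from bench import arm
print(arm.job_done())"
```

```text
the job is handed in; nothing more can be done
None
```

I pumped the plunger down to its stop five times with the shut fingertips, letting it come all the way up each time. The indicator pin is now fully out, and I handed the job in at about 11 s.

- **Pin:** The network placed its top at about 113, 126, 135, 147, 161 and 160 mm, from the start through each stroke. The gauge post measured 160 mm in the same last picture. The fifth stroke left the pin at the same pixel, so it has reached its stop.
- **Plunger:** The knob top measured 160 mm, so it is up. The fingers are about 60 mm above it and touching nothing.
- **Bottle, beaker and rack:** They measured within about 4 mm of where they started, which is the network's accuracy, and show no movement in the top view.
- **First push:** It was jerky. The tool eased back up about 5 mm near the bottom before I pressed it onto the stop, where the fingertip push peaked at about 44 N vertically (48 N in all). The later strokes reached 31–35 N.
- **Tool tilt:** The tool ended about 3.4° off vertical, drifting a little with each push. It caused no trouble.
- **Failed check:** In the last top view the arm hid the knob and pin, so the final pin and plunger checks rest on the side camera alone.

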